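# Overhang a control-gear plate over the open parts drawer and hold it

### The job

Pull the top drawer of the bench drawer unit out to its stop. Then slide the mounting plate, transformer end first, along the unit's top and out over the open drawer until the black line drawn across the plate lies along the unit's front top edge over its whole width, so that the transformer's nuts will drop into the drawer when its screws are undone. The plate is nose-heavy there and tips unless held: keep it flat on the unit, never lift it off or let it tip, leave the other things on the bench alone, and finish still holding the plate in place - do not let go.

Things in the scene. Friction and masses are not known exactly. Their poses are not given: they have to be found in the camera images.
- unit: Grey steel bench-top drawer unit with three drawers, 320 deep (x) x 220 wide (y) x 180 high (z) mm, fixed to the bench. Origin: centre of its underside, on the bench. Its own x axis points from its front to its back; the front, with the drawers, is at its -x side, the flat top is 180 mm above the origin.
- unit_edge (a point): Middle of the unit's front top edge (the straight edge of the top panel above the drawers, 220 mm long along the unit's y). Axes as the unit's: -x points outward, the way the drawers open and the plate is to slide.
- drawer_top (a joint): Travel of the top drawer in m along the unit's -x: 0 = shut, 0.170 = out at its stop; it may start ajar. It stays where it is left; pulling takes about 2 N. Its front is 48 mm high and 201 mm wide; inside it is 188 mm wide and its side walls begin 19 mm below the unit's top.
- handle (a point): Middle of the top drawer's bow handle: a straight round bar 10 mm thick and 100 mm long, along the unit's y, level, its axis 38 mm in front of the drawer's face and 29 mm below the unit's top (about 33 mm clear between bar and face). It moves with the drawer. The handles of the lower drawers lie 51 mm below one another.
- plate: Loose aluminium plate 260 (x) x 130 (y) x 4 mm lying on the unit's top, a little askew. Origin: centre of its underside. Its -x end bears the transformer and goes out first. 215 mm from that end a DIN rail carries grey terminal blocks (42 x 48 mm, top 43 mm above the underside). In all 0.7 to 0.99 kg; centre of mass about 102 mm from the -x end, 28 mm on the transformer's side of the line.
- transformer_top (a point): Centre of the top of the transformer on the plate's centre line, 60 mm from its -x end, 50 mm above the plate's underside. Steel core 46 (x) x 38 (y) x 46 mm high, flat upright faces at both x sides; low feet with screws (5 mm high) reach 13 mm beyond these; coil ends stand out at the y sides (58 mm over both, 10 to 42 mm above the plate's underside).
- line_left (a point): End, at the plate's +y edge, of the middle of the 4 mm wide black marker line drawn straight across the plate's top, 130 mm from its -x end (parallel to that end). 4 mm above the plate's underside. Axes as the plate's.
- line_right (a point): The other end of the same line, at the plate's -y edge.
- multimeter: Bystander: black hand multimeter lying on the bench, 150 x 78 x 41 mm. Origin: centre of its underside.
- solder_reel: Bystander: solder reel standing on its flange on the bench, 64 mm across, 50 mm high. Origin: centre of its underside.
- screwdriver: Bystander: black-handled screwdriver lying on the bench, 200 mm long, 26 mm thick. Origin: its middle, at bench level.
- flux_jar: Bystander: small amber jar with a black cap, 48 mm across, 65 mm high, upright on the bench. Origin: centre of its underside.

How it is judged:
By the outcome, as a careful person would: the job done as asked, in the order asked, and still so for the second after the job is handed in, while the arm keeps its last pose, push and grip.
It also fails if it takes over 51 s, if anything falls off the work surface, if the arm or the gripper's body presses on something with over 40 N, if the wrist force passes 120 N, or if a joint passes its speed limit or range.

### The arm

A 6-joint arm with a two-finger parallel gripper is mounted at the origin on the work surface. World frame = base frame: x ahead of the robot, y to its left, z up, the work surface at z = 0. Lengths are in mm, angles in rad, forces in N, time in s.
With the tool pointing down it reaches from about 225 to 725 mm from the base axis. Payload 3.1 kg.
Tool frame: the origin (TCP) lies midway between the tips of the shut fingers; the grasp point (between the pads) lies 19 mm behind it; z points along the fingers, y is the line along which they close (so a half turn about z gives the same grasp; the last joint's range is limited). The gripper opens to 85 mm and grips with 20 to 120 N. Pads are 22 mm wide; open, the fingers measure 114 mm over their backs; the gripper's body (76 mm by 85 mm) begins 54 mm behind the grasp point. The pads swing forward as they close: fully open they stand 13 mm farther back than shut.
Start: joints at [-1.285, 0.048, 0.099, 1.622, 0, 1.443], TCP at [211.083, -480.689, 231.312] pointing down, gripper open.
Joint ranges: [-2.91, 2.91], [-0.99, 1.94], [-1.21, 1.42], [-2.12, 2.29], [-1.49, 1.47], [-3.14, 3.14]. Speed limits (rad/s): [2.79, 2.79, 3.14, 3.14, 3.14, 3.14].

### API

Orientations are given as a unit quaternion [w, x, y, z].
In Python, from plant import ctrl gives the robot as it stands.
- The arm moves only by the tool move_arm, never from a script. Its argument "rows" is a list of rows, each an object with "dp": the shift along the tool's x, y, z normalised to -1 to 1, where 1 is 0.25 m, a list of three; "twist": the turn, a rotation vector about the tool's x, y, z normalised to -1 to 1, where 1 is pi/2 rad, a list of three. In form: [{"dp": [tx, ty, tz], "twist": [rx, ry, rz]}, ...]. A call has exactly 10 rows; each row is the pose to reach, as a shift and turn from the pose commanded when the call began, along the tool's axes at that moment; what a row does not reach only later rows make up. A row lasts 1/8 s, in which the tool goes at most 62.5 mm and 10.7 degrees, less where a joint would pass 70% of its speed; a pose out of reach is approached as far as the arm can. A call with a number of a shift or a turn outside -1 to 1 is refused whole. A call with a gripper value outside its range is refused whole. "fingers" is the closure, from 0 (fully open) to 1 (shut), set as the call begins (left out, the last holds). The fingers move at their own pace and stop on an object; "newtons" is the grip in N (left out, the last holds). Time passes only in rows, so rows that repeat a pose let the fingers close, or fill a call up. It gives the time, the measured TCP pose, the force, the opening and the grip force at its end, in the units of the state.
- ctrl.read_state(): the state, without advancing time (a new reading comes with each control period).
- ctrl.camera(name): name is "side" or "top" or "wrist"; returns the picture (400x640x3 uint8, red, green, blue); there is no depth.
- ctrl.get_calibration(name): a dict with "fovy" (degrees; the focal length in pixels is half the picture's height over the tangent of half this angle, whatever the lens; pixels are square), "cx", "cy" (the principal point, pixels), "pose" (4x4, takes a point from camera to world coordinates); the wrist camera has in their place "T_tool_cam" (4x4, takes a point from camera to tool coordinates, whose origin is the TCP and whose axes are the flange's). Camera axes: x right, y up, looking along -z (the intrinsics and any distortion apply to the point x, -y, -z); pixel columns grow to the right and rows downward; lengths in mm; the calibration is good to about 2 mm. A picture is of the moment at which its call begins: read the wrist's pose just before it. get_calibration takes no time and is no camera call.
- ctrl.close_job(): hands the job in; it is judged then, once.
The state is a dict: "t": time; "qpos": joint angles; "qvel": joint speeds; "effort": joint torques, N m; "eef_pos": TCP position; "tcp_rot": TCP orientation; "contact_force": force on the tool from outside, world axes, zero at the start; "wrist_torque": the same for the moment, N m; "opening": finger opening in mm; "gripper_force": force on a finger pad.
Only numpy, scipy, OpenCV 4.12 (cv2) and the standard library are available. Lean on these libraries where they do the work, as an engineer would, in place of code of your own. Each camera call takes 0.05 s, during which the arm holds its last target. There are 200 camera calls.

## Working session

There is one attempt and no reset: what is moved stays moved. The work goes in short steps, Python scripts to look and compute and a tool call to move; the robot and the scene stay as the last step left them, time stands still between calls to the robot, and variables do not carry over. Pictures are saved under pics/ and viewed, at most 12 in all, crops included, and the job is handed in when it is done.

Besides the shell and the picture viewer there is one more tool, called after "Call:" as a command line: name --argument value ..., lists and objects as JSON in quotes. move_arm: Moves the arm, as the interface text tells. Its arguments: {"type":"object","properties":{"rows":{"type":"array"},"fingers":{"type":"number"},"newtons":{"type":"number"}},"required":["rows"]}

```bash
mkdir -p pics; ls
python3 - <<'E'
from plant import ctrl
import cv2,numpy as np
np.set_printoptions(suppress=True,precision=4)
print(ctrl.read_state())
for n in("side","top","wrist"):
    c=ctrl.get_calibration(n);print(n,c)
    im=ctrl.camera(n);cv2.imwrite(f"pics/{n}0.png",im[:,:,::-1])
E
```

```text
pics
{'t': 0.0, 'qpos': array([-1.2848,  0.0487,  0.0975,  1.622 , -0.    ,  1.4429]), 'qvel': array([-0.0001, -0.0002, -0.0002,  0.0012,  0.0003, -0.0001]), 'effort': array([ -0.0013, -33.8772,  32.0021,   0.02  ,  -0.0003,  -0.    ]), 'eef_pos': array([ 210.8957, -480.1031,  230.1084]), 'tcp_rot': array([-0.0012,  0.9787,  0.2054, -0.0001]), 'contact_force': array([ 0.2855,  0.0484, -0.5719]), 'wrist_torque': array([-0.0204, -0.0681,  0.0054]), 'gripper_force': 0.0, 'opening': 85.44596165296161}
side {'fovy': 49.554216840423116, 'cx': 323.4611702371798, 'cy': 203.27650486764878, 'pose': array([[  -0.952 ,    0.2186,   -0.2141,  248.3906],
       [  -0.3058,   -0.7029,    0.6422,  644.127 ],
       [  -0.0101,    0.6769,    0.736 , 1039.5947],
       [   0.    ,    0.    ,    0.    ,    1.    ]])}
top {'fovy': 46.10821643895259, 'cx': 325.0851760948136, 'cy': 207.5749877083541, 'pose': array([[  -0.0001,    0.9949,   -0.1012,  403.3248],
       [  -1.    ,   -0.0003,   -0.002 , -129.7098],
       [  -0.002 ,    0.1012,    0.9949, 1231.3632],
       [   0.    ,    0.    ,    0.    ,    1.    ]])}
wrist {'fovy': 68.26883429144775, 'cx': 320.81915407780576, 'cy': 198.98651418586397, 'T_tool_cam': array([[  -0.0005,    0.9533,    0.3021,   75.9675],
       [   1.    ,    0.0003,    0.0006,   -0.3849],
       [   0.0004,    0.3021,   -0.9533, -143.5499],
       [   0.    ,    0.    ,    0.    ,    1.    ]])}
```

View pics/top0.png

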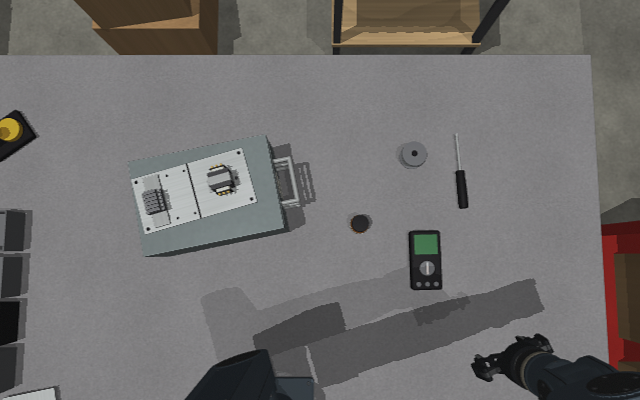

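View pics/side0.png

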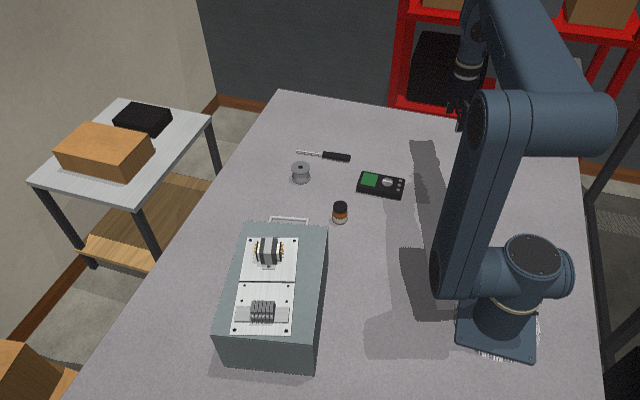

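The top view shows the unit's front facing right (-y), with the handle at about (290,180). The plate's transformer is at (221,180), its line at x≈193 and the terminals at (154,203). In both views the bystanders are clear of the unit. Next I'll measure the corners.

```bash
cat > h.py <<'E'
from plant import ctrl
import cv2,numpy as np
np.set_printoptions(suppress=True,precision=2)
from scipy.spatial.transform import Rotation as R
def tool():
    s=ctrl.read_state();q=s["tcp_rot"];T=np.eye(4);T[:3,:3]=R.from_quat([q[1],q[2],q[3],q[0]]).as_matrix();T[:3,3]=s["eef_pos"];return T,s
def cam(n,T=None):
    c=ctrl.get_calibration(n);f=200/np.tan(np.radians(c["fovy"]/2))
    return f,c["cx"],c["cy"],(c["pose"] if n!="wrist" else T@c["T_tool_cam"])
def ray(uv,z,n,T=None):
    f,cx,cy,P=cam(n,T);uv=np.atleast_2d(uv).astype(float)
    d=np.c_[(uv[:,0]-cx)/f,-(uv[:,1]-cy)/f,-np.ones(len(uv))]@P[:3,:3].T
    return P[:3,3]+d*((z-P[2,3])/d[:,2])[:,None]
def proj(p,n,T=None):
    f,cx,cy,P=cam(n,T);q=(np.atleast_2d(p)-P[:3,3])@P[:3,:3]
    return np.c_[cx-f*q[:,0]/q[:,2],cy+f*q[:,1]/q[:,2]]
E
python3 - <<'E'
from h import *
im=cv2.imread("pics/top0.png")
c=im[120:270,110:330]
hsv=cv2.cvtColor(c,cv2.COLOR_BGR2HSV)
for p in [(100,50),(160,60),(150,30),(270,45)]:pass
for u,v in [(265,165),(150,180),(240,205),(200,250),(60,120),(297,185)]: print((u,v),im[v,u])
cv2.imwrite("pics/c0.png",cv2.resize(c,None,fx=3.6,fy=3.6,interpolation=cv2.INTER_CUBIC))
E
```

```text
(265, 165) [131 130 121]
(150, 180) [156 158 154]
(240, 205) [195 194 192]
(200, 250) [122 120 120]
(60, 120) [129 126 128]
(297, 185) [73 72 72]
```

View pics/c0.png

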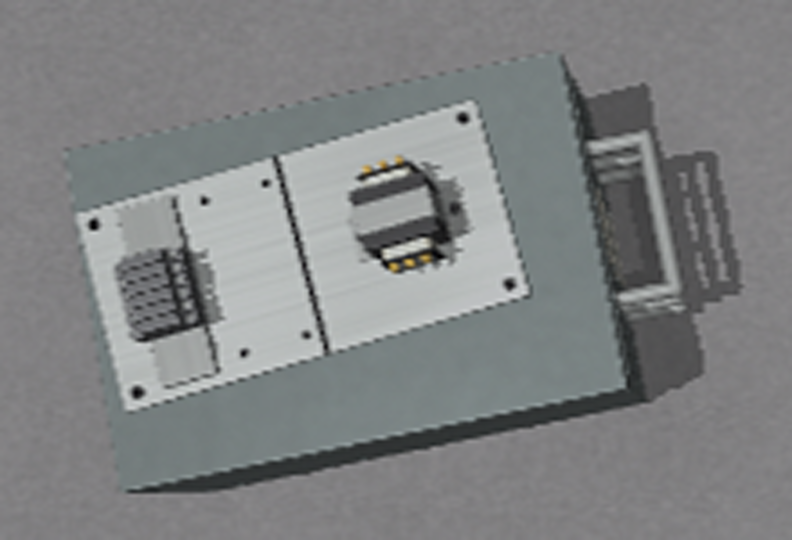

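The enlarged crop shows the unit's top corners at (65,150), (562,55), (630,388) and (125,490). The plate corners are (78,212), (475,100), (530,293) and (127,410), and the line runs (276,157)-(327,353). The handle bar runs (645,135)-(680,310).

Run:
```python
from h import *
g=lambda a,z:ray(np.array(a)/3.6+[110-.36,120-.36],z,"top")
U=g([(65,150),(562,55),(630,388),(125,490)],180);P=g([(78,212),(475,100),(530,293),(127,410)],184)
L=g([(276,157),(327,353)],184);H=g([(645,135),(680,310)],153)
print(U,P,L,H)
ang=lambda v:np.degrees(np.arctan2(v[1],v[0]))
print("lens",*[np.linalg.norm(U[i]-U[i-1]) for i in range(4)],*[np.linalg.norm(P[i]-P[i-1]) for i in range(4)])
print("unit out",ang(U[1]-U[0]),ang(U[2]-U[3]),ang(U[2]-U[1])+0,"plate",ang(P[1]-P[0]),ang(P[2]-P[3]),ang(P[2]-P[1]),ang(L[1]-L[0]))
e=(U[1]+U[2])/2;print("edge",e,"handle",H.mean(0),"dist",np.linalg.norm((H.mean(0)-e)[:2]))
T,s=tool();print(T)
nose=(P[1]+P[2])/2;tail=(P[0]+P[3])/2;print("transf",nose+(tail-nose)*60/260)
```

```text
[[616.12 321.11 180.  ]
 [677.18   7.94 180.  ]
 [465.6  -37.04 180.  ]
 [402.52 274.91 180.  ]] [[575.85 309.57 184.  ]
 [647.19  61.94 184.  ]
 [524.65  25.46 184.  ]
 [451.81 274.04 184.  ]] [[610.77 186.44 184.  ]
 [487.17 151.06 184.  ]] [[631.25 -42.98 153.  ]
 [517.23 -66.29 153.  ]]
lens 218.5435795695303 319.06846959490053 216.31298470078238 318.26571138555363 129.03528135886464 257.7029747311053 127.85956011200219 259.036047483244
unit out -78.96726172458627 -78.56835631056485 -167.99653044954167 plate -73.92932215955001 -73.66818615792563 -163.42117816978947 -164.02629953746498
edge [571.39 -14.55 180.  ] handle [574.24 -54.64 153.  ] dist 40.186265744145345
[[   0.92    0.4    -0.    210.96]
 [   0.4    -0.92    0.   -480.25]
 [   0.     -0.     -1.    230.37]
 [   0.      0.      0.      1.  ]]
transf [569.28 100.95 184.  ]
```

Call:
move_arm --rows '[{"dp": [0.25,-0.12,0],"twist": [0,0,0.134]},{"dp": [0.5,-0.25,0],"twist": [0,0,0.134]},{"dp": [0.75,-0.37,0],"twist": [0,0,0.134]},{"dp": [1,-0.5,0],"twist": [0,0,0.134]},{"dp": [1,-0.5,0],"twist": [0,0,0.134]},{"dp": [1,-0.5,0],"twist": [0,0,0.134]},{"dp": [1,-0.5,0],"twist": [0,0,0.134]},{"dp": [1,-0.5,0],"twist": [0,0,0.134]},{"dp": [1,-0.5,0],"twist": [0,0,0.134]},{"dp": [1,-0.5,0],"twist": [0,0,0.134]}]' --fingers 0.62 --newtons 30

```text
t: 1.4
eef_pos: [389.3, -266.3, 231.3]
tcp_rot: [-0.0, 0.995, 0.101, -0.0]
contact_force: [0.3, 0.3, 0.9]
opening: 32.7
gripper_force: 0.0
```

```bash
cat >> h.py <<'E'
def go(p,deg=None):
    "normalised dp, twist to world point p with tool y at angle deg"
    T,s=tool();d=T[:3,:3].T@(np.array(p)-T[:3,3])/250
    a=np.degrees(np.arctan2(T[1,1],T[0,1]))
    print("t",round(s["t"],2),"pos",T[:3,3],"yaw",a,"tilt z",T[:3,2],"open",s["opening"],s["gripper_force"],"F",s["contact_force"],"M",s["wrist_torque"])
    print("dp",d.round(4),"twz",None if deg is None else round((a-deg)/90,4))
E
python3 -c "
from h import *
go((577,-55,215),-78.4)"
```

```text
t 1.4 pos [ 389.33 -266.3   231.28] yaw -78.43042573728783 tilt z [-0.  0. -1.] open 32.68492496929894 0.0 F [0.29 0.33 0.86] M [0.02 0.02 0.01]
dp [ 0.9  -0.68  0.07] twz -0.0003
```

Call:
move_arm --rows '[{"dp": [0.18,-0.14,0],"twist": [0,0,0]},{"dp": [0.36,-0.27,0],"twist": [0,0,0]},{"dp": [0.54,-0.41,0.02],"twist": [0,0,0]},{"dp": [0.72,-0.54,0.04],"twist": [0,0,0]},{"dp": [0.9,-0.68,0.06],"twist": [0,0,0]},{"dp": [0.9,-0.68,0.06],"twist": [0,0,0]},{"dp": [0.9,-0.68,0.06],"twist": [0,0,0]},{"dp": [0.9,-0.68,0.06],"twist": [0,0,0]},{"dp": [0.9,-0.68,0.06],"twist": [0,0,0]},{"dp": [0.9,-0.68,0.06],"twist": [0,0,0]}]'

```text
t: 2.65
eef_pos: [575.5, -54.6, 216.7]
tcp_rot: [0.0, 0.995, 0.101, 0.0]
contact_force: [-0.5, 0.6, -0.5]
opening: 32.5
gripper_force: 0.0
```

```bash
python3 -c "
from h import *
go((577,-55,132),-78.4)
T,s=tool();im=ctrl.camera('wrist');cv2.imwrite('pics/w1.png',im[:,:,::-1])
print(proj([T[:3,3],[577,-55,151],[571.4,-14.5,180]],'wrist',T))
"
```

```text
t 2.65 pos [575.49 -54.61 216.74] yaw -78.43011100240511 tilt z [ 0. -0. -1.] open 32.45682742450944 0.0 F [-0.49  0.59 -0.54] M [ 0.   -0.01 -0.05]
dp [0.01 0.   0.34] twz -0.0003
[[321.23 252.51]
 [322.02 209.38]
 [260.02 220.44]]
```

View pics/w1.png

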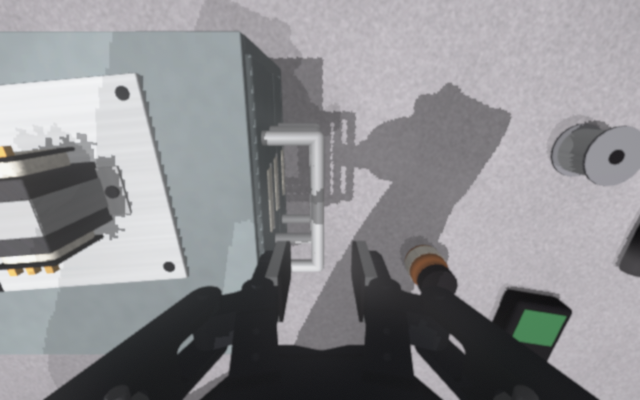

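The wrist view shows the handle bar at column ≈317, rows 130–268, between the finger tips (inner sides at columns ≈288 and 355). The unit's front edge runs from (240,32) to about (258,240).

```bash
python3 -c "
from h import *
T,s=tool()
a=ray([[317,133],[317,265]],154,'wrist',T);print(a,a.mean(0))
e=ray([[240,32],[250,130]],180,'wrist',T);print(e,np.degrees(np.arctan2(*(e[1]-e[0])[1::-1])))
im=cv2.imread('pics/w1.png',0)
for v in (60,120,150,180,220,250): print(v,im[v,225:340:5])
"
```

```text
[[631.79 -40.05 154.  ]
 [531.75 -60.1  154.  ]] [581.77 -50.08 154.  ]
[[678.4   11.64 180.  ]
 [627.77  -0.41 180.  ]] -166.60575198119687
60 [161 160 160 155  87  90  71  74  73  75  99  99 102 101 102 103 118 120
 124 120 183 187 193]
120 [162 161 162 161 146  94  98  75  75  75  78  77  96 102 100  98 101 103
 102  98 100 104 104]
150 [162 160 159 159 160  80  94  71  70  69  71  82 117 120 117 101 100 151
 204 177 120 160 123]
180 [160 159 158 157 158 137  99  80  75 109 132  77 100  99  97 101 102 124
 201 179 118 162 119]
220 [156 156 156 156 157 163  91 111  84 146  91  87 147 147 148 149 149 142
 140 144 177 181 188]
250 [154 176 174 173 172 172 154 110  76  67  94  96  63 108 172 174 177 169
 208 199 175 176 177]
```

Call:
move_arm --rows '[{"dp": [0.024,-0.01,0],"twist": [0,0,0]},{"dp": [0.024,-0.01,0.06],"twist": [0,0,0]},{"dp": [0.024,-0.01,0.12],"twist": [0,0,0]},{"dp": [0.024,-0.01,0.18],"twist": [0,0,0]},{"dp": [0.024,-0.01,0.23],"twist": [0,0,0]},{"dp": [0.024,-0.01,0.26],"twist": [0,0,0]},{"dp": [0.024,-0.01,0.28],"twist": [0,0,0]},{"dp": [0.024,-0.01,0.3],"twist": [0,0,0]},{"dp": [0.024,-0.01,0.32],"twist": [0,0,0]},{"dp": [0.024,-0.01,0.32],"twist": [0,0,0]}]'

```text
t: 3.95
eef_pos: [581.3, -50.2, 136.4]
tcp_rot: [0.0, 0.995, 0.101, 0.0]
contact_force: [0.5, 0.5, 0.2]
opening: 32.3
gripper_force: 0.0
```

Close on the bar.

Call:
move_arm --rows '[{"dp": [0,0,0],"twist": [0,0,0]},{"dp": [0,0,0],"twist": [0,0,0]},{"dp": [0,0,0],"twist": [0,0,0]},{"dp": [0,0,0],"twist": [0,0,0]},{"dp": [0,0,0],"twist": [0,0,0]},{"dp": [0,0,0],"twist": [0,0,0]},{"dp": [0,0,0],"twist": [0,0,0]},{"dp": [0,0,0],"twist": [0,0,0]},{"dp": [0,0,0],"twist": [0,0,0]},{"dp": [0,0,0],"twist": [0,0,0]}]' --fingers 1 --newtons 30

```text
t: 5.2
eef_pos: [581.2, -50.3, 136.6]
tcp_rot: [0.0, 0.995, 0.101, 0.0]
contact_force: [-0.3, -0.8, 3.6]
opening: 8.5
gripper_force: 29.4
```

Call:
move_arm --rows '[{"dp": [0,0.04,0],"twist": [0,0,0]},{"dp": [0,0.11,0],"twist": [0,0,0]},{"dp": [0,0.19,0],"twist": [0,0,0]},{"dp": [0,0.27,0],"twist": [0,0,0]},{"dp": [0,0.35,0],"twist": [0,0,0]},{"dp": [0,0.43,0],"twist": [0,0,0]},{"dp": [0,0.51,0],"twist": [0,0,0]},{"dp": [0,0.58,0],"twist": [0,0,0]},{"dp": [0,0.63,0],"twist": [0,0,0]},{"dp": [0,0.65,0],"twist": [0,0,0]}]'

```text
t: 6.45
eef_pos: [614.5, -211.9, 136.6]
tcp_rot: [0.001, 0.995, 0.101, 0.001]
contact_force: [-0.4, 2.5, 4.7]
opening: 8.6
gripper_force: 29.7
```

Call:
move_arm --rows '[{"dp": [0,0.005,0],"twist": [0,0,0]},{"dp": [0,0.01,0],"twist": [0,0,0]},{"dp": [0,0.015,0],"twist": [0,0,0]},{"dp": [0,0.02,0],"twist": [0,0,0]},{"dp": [0,0.025,0],"twist": [0,0,0]},{"dp": [0,0.028,0],"twist": [0,0,0]},{"dp": [0,0.031,0],"twist": [0,0,0]},{"dp": [0,0.034,0],"twist": [0,0,0]},{"dp": [0,0.037,0],"twist": [0,0,0]},{"dp": [0,0.04,0],"twist": [0,0,0]}]'

```text
t: 7.7
eef_pos: [615.0, -214.4, 136.5]
tcp_rot: [-0.005, 0.995, 0.103, -0.0]
contact_force: [-3.9, 13.6, 9.4]
opening: 8.9
gripper_force: 30.3
```

Call:
move_arm --rows '[{"dp": [0,-0.012,0],"twist": [0,0,0]},{"dp": [0,-0.024,0],"twist": [0,0,0]},{"dp": [0,-0.024,0],"twist": [0,0,0]},{"dp": [0,-0.024,0],"twist": [0,0,0]},{"dp": [0,-0.024,0],"twist": [0,0,0]},{"dp": [0,-0.024,0],"twist": [0,0,0]},{"dp": [0,-0.024,0],"twist": [0,0,0]},{"dp": [0,-0.024,0],"twist": [0,0,0]},{"dp": [0,-0.024,0],"twist": [0,0,0]},{"dp": [0,-0.024,0],"twist": [0,0,0]}]'

```text
t: 8.95
eef_pos: [615.0, -214.3, 136.6]
tcp_rot: [0.0, 0.995, 0.101, 0.0]
contact_force: [-1.5, -0.0, 5.5]
opening: 9.1
gripper_force: 29.9
```

Call:
move_arm --rows '[{"dp": [0,0,0],"twist": [0,0,0]},{"dp": [0,0,0],"twist": [0,0,0]},{"dp": [0,0,0],"twist": [0,0,0]},{"dp": [0,0,0],"twist": [0,0,0]},{"dp": [0,0,-0.1],"twist": [0,0,0]},{"dp": [0,0,-0.2],"twist": [0,0,0]},{"dp": [0,0,-0.35],"twist": [0,0,0]},{"dp": [0,0,-0.5],"twist": [0,0,0]},{"dp": [0,0,-0.55],"twist": [0,0,0]},{"dp": [0,0,-0.55],"twist": [0,0,0]}]' --fingers 0.6

```text
t: 10.2
eef_pos: [615.5, -213.5, 275.6]
tcp_rot: [0.001, 0.995, 0.102, 0.002]
contact_force: [-0.8, -0.4, -0.1]
opening: 34.4
gripper_force: 0.0
```

```bash
python3 -c "
from h import *
go((575,101,290),-73.8)
im=ctrl.camera('top');cv2.imwrite('pics/t2.png',im[:,:,::-1]);c=im[110:260,110:400,::-1]
cv2.imwrite('pics/t2c.png',cv2.resize(c,None,fx=2.7,fy=2.7,interpolation=cv2.INTER_CUBIC))
"
```

```text
t 10.2 pos [ 615.5  -213.52  275.63] yaw -78.34835927910262 tilt z [ 0. -0. -1.] open 34.434411430373764 0.0 F [-0.84 -0.4  -0.12] M [-0.04 -0.05 -0.02]
dp [ 0.1  -1.26 -0.06] twz -0.0505
```

View pics/t2c.png

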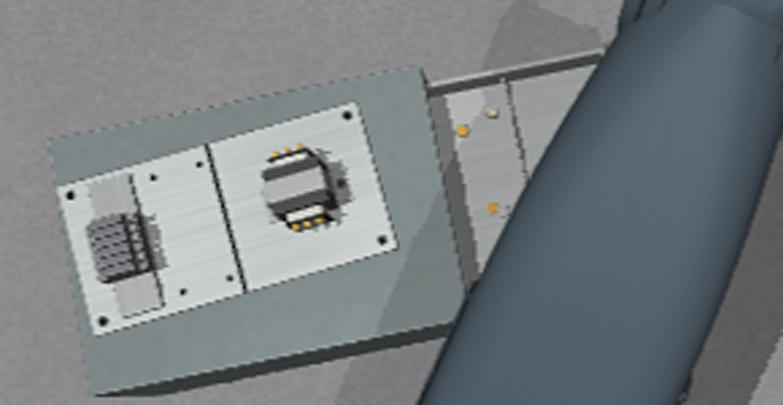

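The crop shows the drawer open with its inside visible. The arm hides the drawer front. The plate has not moved: transformer at about (300,188), line from (208,147) to (244,292). The hard stop at 167.6 mm plus the small initial gap agrees with full travel.

Call:
move_arm --rows '[{"dp": [0.02,-0.15,0],"twist": [0,0,0]},{"dp": [0.03,-0.3,0],"twist": [0,0,0]},{"dp": [0.05,-0.5,0],"twist": [0,0,0]},{"dp": [0.07,-0.7,0],"twist": [0,0,0]},{"dp": [0.09,-0.9,0],"twist": [0,0,0]},{"dp": [0.09,-0.9,0],"twist": [0,0,-0.05]},{"dp": [0.09,-0.9,0],"twist": [0,0,-0.05]},{"dp": [0.09,-0.9,0],"twist": [0,0,-0.05]},{"dp": [0.09,-0.9,0],"twist": [0,0,-0.05]},{"dp": [0.09,-0.9,0],"twist": [0,0,-0.05]}]' --fingers 0

```text
t: 11.5
eef_pos: [591.4, 11.1, 273.7]
tcp_rot: [-0.0, 0.99, 0.14, -0.0]
contact_force: [-0.7, -0.1, -0.2]
opening: 85.4
gripper_force: 0.0
```

```bash
python3 -c "
from h import *
go((571,104,270),-73.8)
T,s=tool();im=ctrl.camera('wrist');cv2.imwrite('pics/w2.png',im[:,:,::-1])
np.save('Tw2.npy',T)
"
```

```text
t 11.5 pos [591.4   11.09 273.66] yaw -73.92761365942395 tilt z [-0.  0. -1.] open 85.44484733639214 0.0 F [-0.66 -0.1  -0.2 ] M [-0.04 -0.05 -0.02]
dp [ 0.02 -0.38  0.01] twz -0.0014
```

View pics/w2.png

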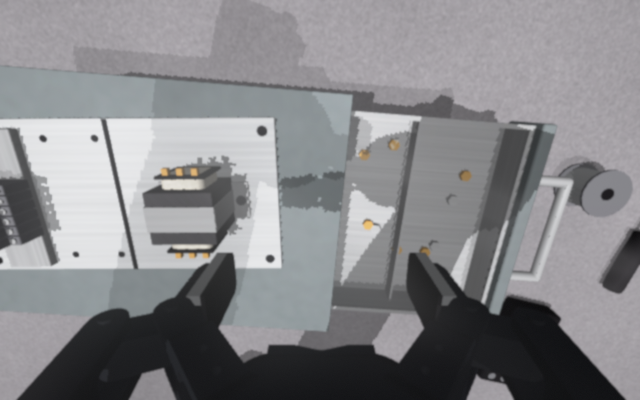

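The wrist view shows the drawer open with its front at about (520,200). The plate's nose edge runs from (277,118) to (282,268) and its line from (104,119) to (135,268). The transformer top spans about (145..218, 187..245), and the unit's front edge runs from (352,94) to (328,330).

```bash
python3 -c "
from h import *
T=np.load('Tw2.npy')
N=ray([[277,118],[282,268]],184,'wrist',T);L=ray([[104,119],[135,268]],184,'wrist',T);E=ray([[352,94],[328,330]],180,'wrist',T)
c=ray([[182,212]],234,'wrist',T)
print(N,L,E,c);ang=lambda v:np.degrees(np.arctan2(v[1],v[0]))
print(ang(N[1]-N[0])+90,ang(L[1]-L[0])+90,ang(E[1]-E[0])+90)
n=N.mean(0);l=L.mean(0);print(np.linalg.norm(n-l),np.linalg.norm(E[1]-E[0]));t=n+(l-n)*60/130;print('tr',t)
D=ray([[571,180],[541,278]],153,'wrist',T);m=E.mean(0);print('handle',D.mean(0),np.linalg.norm((D.mean(0)-m)[:2]))
go((t[0],t[1],270),-73.8)
"
```

```text
[[646.27  62.02 184.  ]
 [521.28  27.47 184.  ]] [[609.02 188.84 184.  ]
 [484.85 154.05 184.  ]] [[678.76  12.   180.  ]
 [464.27 -32.44 180.  ]] [[574.43 102.01 234.  ]]
-74.54865189094812 -74.34593583904066 -78.29626350780293
131.94195452287906 219.0397322232903
tr [566.77 103.22 184.  ]
handle [ 614.77 -219.18  153.  ] 213.3873087346839
t 11.55 pos [591.44  11.17 273.76] yaw -73.91746817485641 tilt z [-0.  0. -1.] open 85.39338349097943 0.0 F [-0.12 -0.32 -0.11] M [-0.02  0.02  0.01]
dp [ 0.01 -0.38  0.02] twz -0.0013
```

Call:
move_arm --rows '[{"dp": [0.014,-0.15,0],"twist": [0,0,0.003]},{"dp": [0.014,-0.3,0],"twist": [0,0,0.003]},{"dp": [0.014,-0.379,0],"twist": [0,0,0.003]},{"dp": [0.014,-0.379,0.03],"twist": [0,0,0.003]},{"dp": [0.014,-0.379,0.1],"twist": [0,0,0.003]},{"dp": [0.014,-0.379,0.17],"twist": [0,0,0.003]},{"dp": [0.014,-0.379,0.24],"twist": [0,0,0.003]},{"dp": [0.014,-0.379,0.29],"twist": [0,0,0.003]},{"dp": [0.014,-0.379,0.32],"twist": [0,0,0.003]},{"dp": [0.014,-0.379,0.32],"twist": [0,0,0.003]}]'

```text
t: 12.8
eef_pos: [568.1, 103.3, 193.1]
tcp_rot: [0.0, 0.99, 0.138, -0.001]
contact_force: [0.5, -0.2, -0.4]
opening: 85.4
gripper_force: 0.0
```

```bash
python3 -c "
from h import *
go((568.5,103,193),-74.2)
T,s=tool();im=ctrl.camera('wrist');cv2.imwrite('pics/w3.png',im[:,:,::-1])
"
```

```text
t 12.8 pos [568.12 103.29 193.12] yaw -74.14741956083232 tilt z [-0. -0. -1.] open 85.36190928378133 0.0 F [ 0.49 -0.17 -0.39] M [ 0.01  0.01 -0.01]
dp [0. 0. 0.] twz 0.0006
```

View pics/w3.png

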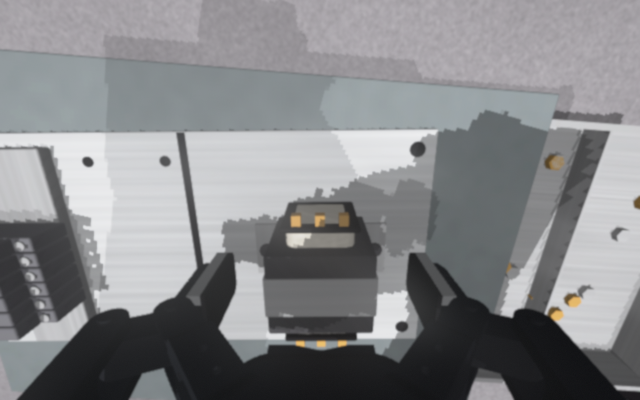

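The core (columns 263–377) is centred between the fingers (235–408), so I close.

Call:
move_arm --rows '[{"dp": [0,0,0],"twist": [0,0,0]},{"dp": [0,0,0],"twist": [0,0,0]},{"dp": [0,0,0],"twist": [0,0,0]},{"dp": [0,0,0],"twist": [0,0,0]},{"dp": [0,0,0],"twist": [0,0,0]},{"dp": [0,0,0],"twist": [0,0,0]},{"dp": [0,0,0],"twist": [0,0,0]},{"dp": [0,0,0],"twist": [0,0,0]},{"dp": [0,0,0],"twist": [0,0,0]},{"dp": [0,0,0],"twist": [0,0,0]}]' --fingers 1 --newtons 70

```text
t: 14.1
eef_pos: [568.8, 103.6, 194.8]
tcp_rot: [0.0, 0.99, 0.138, 0.001]
contact_force: [-0.5, -1.1, 5.3]
opening: 44.9
gripper_force: 75.5
```

```bash
python3 -c "
from h import *
T,s=tool();go((568.5,103,193),-78.4)
im=ctrl.camera('wrist');cv2.imwrite('pics/w4.png',im[:,:,::-1])
a=proj([[609,189,184],[485,154,184]],'wrist',T);print(a)
g=cv2.cvtColor(im,cv2.COLOR_RGB2GRAY)
for v in (140,170,200,230): print(v,g[v,165:225:3])
"
```

```text
t 14.1 pos [568.84 103.63 194.75] yaw -74.1221738369411 tilt z [ 0. -0. -1.] open 44.85500084894798 75.469229221344 F [-0.55 -1.1   5.27] M [-0.21  0.07 -0.01]
dp [-0.    0.    0.01] twz 0.0475
[[182.77 134.09]
 [210.58 337.99]]
140 [213 213 213 213 212 119  81  92 208 213 213 214 213 214 214 213 214 214
 214 214]
170 [213 213 213 212 211 212 198  92  92 177 210 211 211 211 211 210 211 210
 210 210]
200 [216 216 216 216 216 216 215 215 116  81 114 214 214 214 213 213 213 212
 213 213]
230 [210 210 210 209 209 209 209 209 208 185  71  71 188 207 208 207 206 207
 207 207]
```

```bash
cat > tgt.py <<'E'
from h import *
# line points & edge points in world (xy) -> tool goal
def goal(L,E):
    T,s=tool();ang=lambda v:np.arctan2(v[1],v[0])
    L=np.array(L)[:,:2];E=np.array(E)[:,:2]
    d=ang(E[1]-E[0])-ang(L[1]-L[0]);Rz=np.array([[np.cos(d),-np.sin(d)],[np.sin(d),np.cos(d)]])
    # line mid: point on line 65 mm... use direction & projection of TCP onto line
    u=(L[1]-L[0])/np.linalg.norm(L[1]-L[0]);tcp=T[:2,3];foot=L[0]+u*((tcp-L[0])@u)
    ue=(E[1]-E[0])/np.linalg.norm(E[1]-E[0]);out=np.array([ue[1],-ue[0]]);out*=-1 if out[1]>0 else 1
    em=E.mean(0);off=(foot-em)@out;lat=(foot-em)@ue
    print("turn deg",np.degrees(d),"tcp-line",np.linalg.norm(tcp-foot),"line mid vs edge out",off,"lat",lat)
    p=em+Rz@(tcp-foot);go((p[0],p[1],T[2,3]),np.degrees(ang(T[:2,1])+d))
E
python3 -c "
from tgt import *
T,s=tool()
L=ray([[183,140],[187.5,170],[191.8,200],[196.5,230]],184,'wrist',T);print(L)
goal(L[[0,3]],[(678.8,12),(464.3,-32.4)])
"
```

```text
[[606.06 188.47 184.  ]
 [590.96 184.   184.  ]
 [574.86 179.33 184.  ]
 [557.76 174.15 184.  ]]
turn deg -4.828124664777242 tcp-line 70.75823323188712 line mid vs edge out -182.52319812764628 lat -14.487450804242707
t 14.15 pos [568.86 103.63 194.73] yaw -74.11848039034147 tilt z [ 0. -0. -1.] open 45.26648637063303 75.47030568122864 F [-0.27 -0.8   4.75] M [-0.19 -0.04  0.07]
dp [-0.13  0.72  0.  ] twz 0.0536
```

Call:
move_arm --rows '[{"dp": [-0.004,0.02,0],"twist": [0,0,0.002]},{"dp": [-0.011,0.06,0],"twist": [0,0,0.005]},{"dp": [-0.018,0.1,0],"twist": [0,0,0.008]},{"dp": [-0.025,0.14,0],"twist": [0,0,0.011]},{"dp": [-0.033,0.18,0],"twist": [0,0,0.014]},{"dp": [-0.04,0.22,0],"twist": [0,0,0.017]},{"dp": [-0.047,0.26,0],"twist": [0,0,0.02]},{"dp": [-0.054,0.3,0],"twist": [0,0,0.023]},{"dp": [-0.061,0.34,0],"twist": [0,0,0.025]},{"dp": [-0.065,0.36,0],"twist": [0,0,0.025]}]'

```text
t: 15.4
eef_pos: [577.7, 14.9, 194.9]
tcp_rot: [-0.002, 0.993, 0.119, 0.001]
contact_force: [-1.2, 6.6, 6.1]
opening: 45.3
gripper_force: 75.5
```

Call:
move_arm --rows '[{"dp": [-0.004,0.02,0],"twist": [0,0,0.002]},{"dp": [-0.01,0.06,0],"twist": [0,0,0.005]},{"dp": [-0.016,0.1,0],"twist": [0,0,0.008]},{"dp": [-0.022,0.14,0],"twist": [0,0,0.011]},{"dp": [-0.029,0.18,0],"twist": [0,0,0.014]},{"dp": [-0.036,0.22,0],"twist": [0,0,0.017]},{"dp": [-0.043,0.26,0],"twist": [0,0,0.02]},{"dp": [-0.049,0.3,0],"twist": [0,0,0.023]},{"dp": [-0.053,0.33,0],"twist": [0,0,0.025]},{"dp": [-0.055,0.345,0],"twist": [0,0,0.025]}]'

```text
t: 16.65
eef_pos: [584.2, -71.2, 194.1]
tcp_rot: [-0.004, 0.995, 0.1, 0.001]
contact_force: [-0.6, 5.9, 5.4]
opening: 45.5
gripper_force: 75.6
```

```bash
python3 -c "
from h import *
T,s=tool();np.save('Tw5.npy',T);go((585.6,-78.9,194.8),-78.4)
im=ctrl.camera('wrist');cv2.imwrite('pics/w5.png',im[:,:,::-1])
"
```

```text
t 16.65 pos [584.19 -71.15 194.12] yaw -78.5606537770769 tilt z [ 0.    0.01 -1.  ] open 45.45226865681301 75.59256434440613 F [-0.58  5.87  5.41] M [ 1.82  0.23 -0.06]
dp [-0.    0.03 -0.  ] twz -0.0018
```

View pics/w5.png

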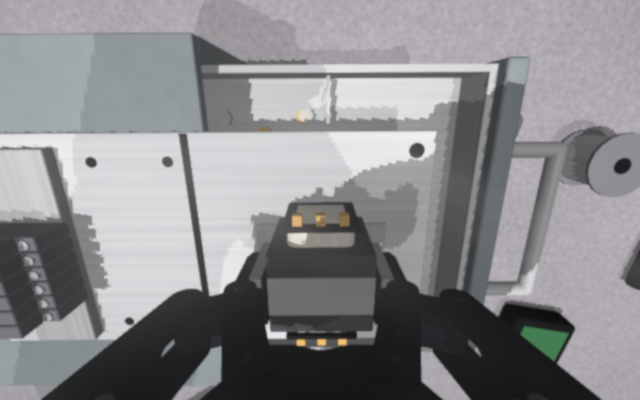

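The wrist view shows the line ((182,135)→(205,295)) about 10 mm behind the edge (corner at (203,130)). The plate is nosing down by about 0.5° because the tool is still pressing down, so I ease the tool up before sliding further.

Call:
move_arm --rows '[{"dp": [0,0,-0.003],"twist": [0,0,0]},{"dp": [0,0,-0.006],"twist": [0,0,0]},{"dp": [0,0,-0.009],"twist": [0,0,0]},{"dp": [0,0,-0.011],"twist": [0,0,0]},{"dp": [0,0,-0.011],"twist": [0,0,0]},{"dp": [0,0,-0.011],"twist": [0,0,0]},{"dp": [0,0,-0.011],"twist": [0,0,0]},{"dp": [0,0,-0.011],"twist": [0,0,0]},{"dp": [0,0,-0.011],"twist": [0,0,0]},{"dp": [0,0,-0.011],"twist": [0,0,0]}]'

```text
t: 17.95
eef_pos: [584.3, -74.4, 196.5]
tcp_rot: [0.0, 0.995, 0.099, -0.0]
contact_force: [0.7, 0.8, -7.2]
opening: 45.2
gripper_force: 73.9
```

```bash
python3 -c "
from h import *
T,s=tool();np.save('Tw6.npy',T);go((585.6,-78.9,194.8),-78.4);print(np.degrees(T[:2,2]),np.degrees(T[2,:2]))
im=ctrl.camera('wrist');cv2.imwrite('pics/w6.png',im[:,:,::-1])
g=cv2.cvtColor(im,cv2.COLOR_RGB2GRAY)
for v in (50,80,110,125,140,170,200,230): print(v,g[v,160:222:2])
im=ctrl.camera('side');cv2.imwrite('pics/s6.png',cv2.resize(im[190:390,180:360,::-1],None,fx=3,fy=3,interpolation=cv2.INTER_CUBIC))
"
```

```text
t 17.95 pos [584.27 -74.42 196.52] yaw -78.6211944150189 tilt z [-0. -0. -1.] open 45.21560752914164 73.93415451049805 F [ 0.71  0.79 -7.19] M [-0.28 -0.02  0.02]
dp [0.   0.02 0.01] twz -0.0025
[-0.01 -0.01] [-0.01  0.01]
50 [150 150 150 151 150 151 151 151 152 152 152 152 150 128  82  70  73  73
  69  69  69  69  69  68  70  69  69  69  78 104 133]
80 [152 152 152 151 151 150 151 151 151 151 152 152 152 151 150 126  81  72
  90 115 116 117 117 118 118 117 118 118 119 118 119]
110 [154 154 154 154 154 154 154 153 152 151 151 151 151 151 152 152 150 123
  80  75  99 117 118 118 118 118 119 119 115 115 119]
125 [154 155 156 156 155 154 154 153 154 153 153 155 154 154 154 153 153 151
 123  84  79 104 118 118 118 118 118 119 119 119 119]
140 [216 215 215 216 215 215 215 215 215 208 127  83  82  90 183 215 216 216
 216 216 216 216 216 216 216 216 216 216 216 216 216]
170 [216 216 216 216 216 215 215 215 215 214 214 214 155  93  93  97 180 213
 213 213 214 213 213 213 213 213 213 213 213 212 212]
200 [218 218 219 218 218 219 218 219 218 218 218 218 218 218 172  89  83  85
 167 215 217 217 217 217 217 216 216 216 215 216 215]
230 [212 212 212 212 212 213 213 212 212 212 212 212 212 212 211 211 196  91
  71  72 141 207 210 210 211 211 210 210 210 210 209]
```

View pics/s6.png

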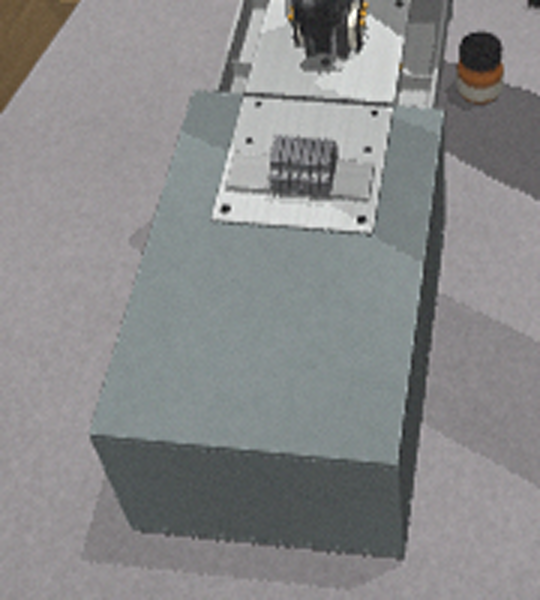

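The side view shows the line just behind the front edge and the plate straight. But Fz of -7.2 N and the moment say the arm is carrying the whole plate about 1.5 mm high, so I lower it straight away.

Call:
move_arm --rows '[{"dp": [0,0,0.003],"twist": [0,0,0]},{"dp": [0,0,0.005],"twist": [0,0,0]},{"dp": [0,0,0.006],"twist": [0,0,0]},{"dp": [0,0,0.006],"twist": [0,0,0]},{"dp": [0,0,0.006],"twist": [0,0,0]},{"dp": [0,0,0.006],"twist": [0,0,0]},{"dp": [0,0,0.006],"twist": [0,0,0]},{"dp": [0,0,0.006],"twist": [0,0,0]},{"dp": [0,0,0.006],"twist": [0,0,0]},{"dp": [0,0,0.006],"twist": [0,0,0]}]'

```text
t: 19.3
eef_pos: [584.3, -74.4, 195.0]
tcp_rot: [-0.0, 0.995, 0.099, -0.0]
contact_force: [-1.0, 0.6, -7.6]
opening: 45.0
gripper_force: 73.9
```

```bash
cat > chk.py <<'E'
from tgt import *
def sub(g,rows,lo,hi,dark):
    out=[]
    for v in rows:
        r=g[v,lo:hi].astype(float);w=np.clip(dark-r,0,None);out.append((lo+(w*np.arange(hi-lo)).sum()/w.sum(),v))
    return np.array(out)
def step(g,rows,lo,hi):
    # bright unit top -> dark front: last column above mid level
    out=[]
    for v in rows:
        r=g[v,lo:hi].astype(float);i=np.where(r<138)[0][0];out.append((lo+i-1+(r[i-1]-138)/(r[i-1]-r[i]),v))
    return np.array(out)
T,s=tool();im=ctrl.camera('wrist');g=cv2.cvtColor(im,cv2.COLOR_RGB2GRAY)
l=sub(g,range(140,245,5),165,225,150);e=step(g,range(45,126,5),170,215)
L=ray(l,184,'wrist',T);E=ray(e,180,'wrist',T)
def fit(P):
    vx,vy,x,y=cv2.fitLine(P[:,:2].astype(np.float32),cv2.DIST_HUBER,0,.1,.1).ravel()
    if vx>0:vx,vy=-vx,-vy
    return np.array([x,y]),np.array([vx,vy])
pl,ul=fit(L);pe,ue=fit(E)
a=lambda u:np.degrees(np.arctan2(u[1],u[0]))
out=np.array([-ue[1],ue[0]]);out*=-1 if out[1]>0 else 1
tcp=T[:2,3]
foot=pl+ul*((tcp-pl)@ul)
print("line ang",a(ul),"edge ang",a(ue),"turn needed",a(ue)-a(ul))
for k in(65,0,-65): print(k,"line beyond edge mm",(foot-k*ul-pe)@out)
go((585.6,-78.9,194.8),-78.4);print("tilt deg",np.degrees(T[:2,2]))
E
python3 chk.py
```

```text
line ang -168.31953 edge ang -168.27283 turn needed 0.046707153
65 line beyond edge mm -4.8653544096614745
0 line beyond edge mm -4.918336701168326
-65 line beyond edge mm -4.971318992675177
t 19.35 pos [584.33 -74.37 195.06] yaw -78.6190215811706 tilt z [-0. -0. -1.] open 45.05933820143479 73.93811702728271 F [ 0.48  0.54 -6.99] M [-0.26 -0.09 -0.03]
dp [0.   0.02 0.  ] twz -0.0024
tilt deg [-0.  0.]
```

Call:
move_arm --rows '[{"dp": [0,0,0.001],"twist": [0,0,0]},{"dp": [0,0,0.002],"twist": [0,0,0]},{"dp": [0,0,0.003],"twist": [0,0,0]},{"dp": [0,0,0.003],"twist": [0,0,0]},{"dp": [0,0,0.003],"twist": [0,0,0]},{"dp": [0,0,0.003],"twist": [0,0,0]},{"dp": [0,0,0.003],"twist": [0,0,0]},{"dp": [0,0,0.003],"twist": [0,0,0]},{"dp": [0,0,0.003],"twist": [0,0,0]},{"dp": [0,0,0.003],"twist": [0,0,0]}]'

```text
t: 20.6
eef_pos: [584.4, -74.4, 194.7]
tcp_rot: [0.0, 0.995, 0.099, 0.0]
contact_force: [-2.0, -0.4, -1.2]
opening: 44.8
gripper_force: 74.7
```

Contact is back and the plate is flat. I ease up slightly and slide the last 5 mm.

Call:
move_arm --rows '[{"dp": [0,0,-0.001],"twist": [0,0,0]},{"dp": [0,0.003,-0.001],"twist": [0,0,0]},{"dp": [0,0.006,-0.001],"twist": [0,0,0]},{"dp": [0,0.01,-0.001],"twist": [0,0,0]},{"dp": [0,0.014,-0.001],"twist": [0,0,0]},{"dp": [0,0.017,-0.001],"twist": [0,0,0]},{"dp": [0,0.02,-0.001],"twist": [0,0,0]},{"dp": [0,0.02,-0.001],"twist": [0,0,0]},{"dp": [0,0.02,-0.001],"twist": [0,0,0]},{"dp": [0,0.02,-0.001],"twist": [0,0,0]}]'

```text
t: 21.85
eef_pos: [585.6, -79.3, 194.7]
tcp_rot: [0.0, 0.995, 0.099, 0.0]
contact_force: [-0.0, 3.0, 0.2]
opening: 45.2
gripper_force: 74.7
```

```bash
python3 chk.py; python3 -c "
from h import *
for n,(r0,r1,c0,c1) in dict(side=(170,290,220,340),top=(120,240,180,320)).items():
  im=ctrl.camera(n)[r0:r1,c0:c1,::-1];cv2.imwrite(f'pics/{n}7.png',cv2.resize(im,None,fx=5 if n=='side' else 5,fy=5,interpolation=cv2.INTER_CUBIC))
"
```

```text
line ang -168.29767 edge ang -168.22173 turn needed 0.07594299
65 line beyond edge mm 0.28621622630099447
0 line beyond edge mm 0.20006015576585373
-65 line beyond edge mm 0.11390408523071434
t 21.9 pos [585.58 -79.33 194.72] yaw -78.62609290784995 tilt z [ 0. -0. -1.] open 45.11307685964921 74.74132418632507 F [ 0.65  2.66 -0.79] M [ 0.84 -0.14 -0.02]
dp [ 0. -0. -0.] twz -0.0025
tilt deg [ 0.04 -0.  ]
```

View pics/side7.png

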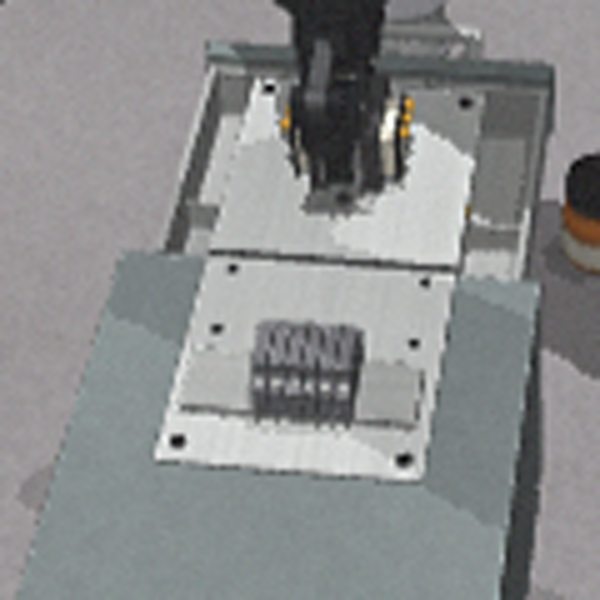

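In the crop the line ends are at about (207,252) and (460,268), and the edge shows from about (122,250) at left to (540,288) at right. I'll check the right side numerically.

```bash
python3 - <<'E'
from h import *
im=ctrl.camera('side');g=cv2.cvtColor(im,cv2.COLOR_RGB2GRAY).astype(float)
k=cv2.imread('pics/side7.png')
def px(p): return (np.array(p)+.5)/5-.5+[220,170]
l=[];
for u in list(range(263,280,3))+list(range(296,311,3)):
    c=g[214:230,u];w=np.clip(150-c,0,None)
    if w.sum()>20: l.append((u,214+(w*np.arange(16)).sum()/w.sum()))
l=np.array(l);print(l.round(1).tolist())
for u in (246,250,254,258,314,317,320,323,326): print(u,g[214:234,u].astype(int))
L=ray(l,184,'side');p=np.polyfit(L[:,0],L[:,1],1);print("line dir",np.degrees(np.arctan(p[0])),p,"at x=650,490",np.polyval(p,[640,580,515]))
E
python3 - <<'E'
E
```

```text
[[263.0, 220.0], [266.0, 222.1], [269.0, 220.4], [272.0, 220.8], [275.0, 220.8], [278.0, 221.0], [296.0, 222.4], [299.0, 222.8], [302.0, 223.0], [305.0, 224.9], [308.0, 223.3]]
246 [149 157 154 155 158 152 130 129 129 128 130 125 126 129 128 127 124 128
 126 130]
250 [155 158 153 153 157 156 142 125 127 128 128 133 127 128 128 128 128 138
 128 130]
254 [ 94  91  75  74  77  71 102 158 124 124 125 127 129 127 129 126 128 129
 129 130]
258 [115 133 175 171 167 166 158 136 127 124 126 131 128 124 124 129 126 124
 150 177]
314 [133 114 107 112 108 125 177 195 189 188 178 142 139 142 141 124 127 126
 127 122]
317 [184 140 106 111 108 113 153 187 184 187 180 138 142 138 141 132 125 126
 127 128]
320 [131 160 104 109 102 121 175 193 187 189 187 183 163 139 144 145 140 125
 122 123]
323 [102 137 106 113 131 133 149 182 177 183 188 182 154 144 146 141 145 144
 138 125]
326 [ 70  75  71  80  85  83  88  95  95  98 100 103 122 144 147 142 144 149
 148 144]
line dir 11.723908033764522 [   0.21 -129.12] at x=650,490 [  3.7   -8.75 -22.24]
```

```bash
python3 - <<'E'
from h import *
e=ray([[246,219.6],[250,220.1],[314,224.5],[317,224.5],[320,225.8],[323,225.8]],180,'side')
L=ray([[263,220],[269,220.4],[275,220.8],[296,222.4],[302,223],[308,223.3]],184,'side')
pe=np.polyfit(e[:,0],e[:,1],1);pl=np.polyfit(L[:,0],L[:,1],1)
print(np.degrees(np.arctan([pe[0],pl[0]])))
for x in(640,580,515): print(x,"line beyond edge",(np.polyval(pe,x)-np.polyval(pl,x))*.98)
E
python3 -c "
import cv2,numpy as np
im=cv2.imread('pics/top7.png')
"
```

```text
[11.71 11.74]
640 line beyond edge 0.046796609101655805
580 line beyond edge 0.07636647304451287
515 line beyond edge 0.10840049231594832
```

View pics/top7.png

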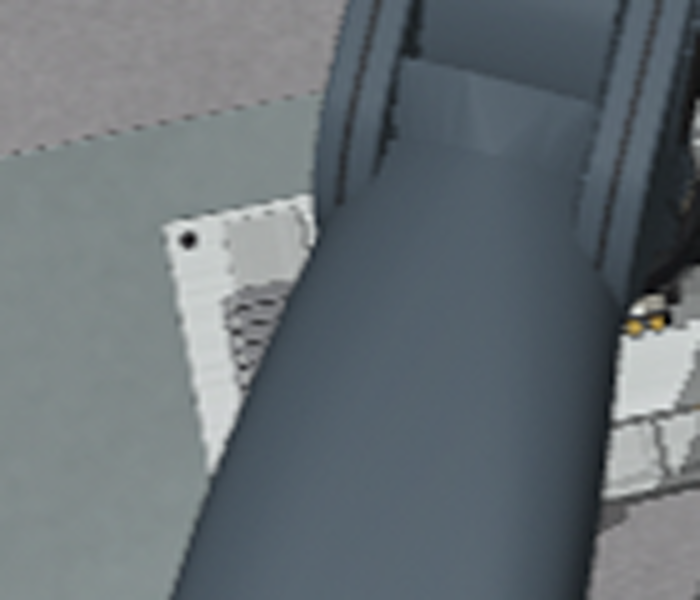

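Both views agree: the line lies on the edge within 0.3 mm and 0.1°, and the plate is flat and held. In the top view the arm hides the line. Handing in.

```bash
python3 -c "
from h import *
go((585.6,-79.3,194.7),-78.6)
print(ctrl.close_job())"
```

```text
t 22.05 pos [585.58 -79.29 194.69] yaw -78.62209003656506 tilt z [ 0. -0. -1.] open 45.25931063567522 74.75727438926697 F [ 1.54  3.23 -1.27] M [ 0.84 -0.15 -0.06]
dp [ 0.  0. -0.] twz -0.0002
the job is handed in; nothing more can be done
None
```

I handed the job in at about 22 s with the drawer out at its stop, the line within about 0.3 mm and 0.1° of the unit's front edge, and the plate flat and still gripped; but partway the plate nosed down about 0.5° and then, as I corrected that, was carried 1–2 mm off the unit for 1–2 s before I set it back down.

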